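# Index a keyed chip carrier on its nest and press it home

### The job

The aluminium chip carrier sits raised and wrongly turned on its round nest. With a fingertip pushing sideways on one of its two black studs, turn the carrier until the notch in its rim is over the nest's brass dowel pin, then press down on its blue centre boss until the carrier is fully home and level on the nest, and take the hand away. Do not take a stud or the boss between the fingers or lift the carrier, and leave the small things around it undisturbed.

Things in the scene. Friction and masses are not known exactly. Their poses are not given: they have to be found in the camera images.
- nest: Fixed round dark-steel nest, 156 mm diameter, base 16 mm thick; origin at the centre of its underside, z up, x axis points from the centre to the dowel pin (yellow line on the base there). A steel hub on its axis (26 mm diameter, top 38 mm above the worktop) centres the carrier, which lands on three pads 20 mm above the worktop.
- pin (a point): Tip of the nest's fixed brass dowel pin (8 mm diameter, tapering to 3 mm over its top 4 mm), 53 mm from the nest's axis along the nest's x, 26.5 mm above the worktop. Unless the notch is over it, the disc's rim meets it after 1.5 mm of downward travel and cannot seat.
- carrier_disc: Loose aluminium carrier disc, 120 mm diameter, 10 mm thick, 0.25 kg, its blind bore over the nest's hub with 1 mm play. Origin at the centre of its underside, z up, x axis to the notch: in register when its x points as the nest's x. Underside 28 mm above the worktop at the start, 20 mm when home. Turns either way with light friction and stays where left.
- notch (a point): Middle of the notch through the disc's rim, on the underside, 53 mm from the disc's axis along its x. The notch is 13 mm wide and open at the rim; a red line on the disc's top leads to it.
- boss_top (a point): Centre of the flat top of the blue central boss, the place to press (40 mm diameter, rises 14 mm above the disc's top; 52 mm above the worktop at the start, 44 mm when home).
- stud_a (a point): Centre of the top of a black upright finger stud fixed on the disc, 11 mm diameter, 20 mm tall above the disc's top face, 46 mm from the disc's axis along the disc's +y (a quarter turn anticlockwise from the notch, seen from above). Its top is 58 mm above the worktop at the start; it can be pushed from either side.
- stud_b (a point): The same for the other, identical stud, along the disc's -y (a quarter turn clockwise from the notch).
- lift_ring (a joint): Travel in m of the white sleeve (78 mm diameter) under the disc that carries it: 0 raised (start), 0.008 when the disc is home. Slides down under about 5 to 7 N of press and stays where it is pushed; it does not spring back.
- vial: Bystander: loose white vial with yellow cap, 22 mm diameter, 46 mm tall, origin under its centre. Leave it alone.
- weight: Bystander: loose small steel weight with a knob, 24 mm diameter, 37 mm tall, origin under its centre. Leave it alone.
- kapton_roll: Bystander: loose tan roll of tape, 69 mm diameter, 19 mm tall, lying flat, origin under its centre. Leave it alone.

How it is judged:
By the outcome, as a careful person would: the job done as asked, in the order asked, and still so for the second after the job is handed in, with the robot touching nothing.
It also fails if it takes over 48 s, if anything falls off the work surface, if the arm or the gripper's body presses on something with over 40 N, if the wrist force passes 120 N, or if a joint passes its speed limit or range.

### The arm

A 6-joint arm with a two-finger parallel gripper is mounted at the origin on a cart in front of the work surface, level with it; the furniture and walls round the work are solid. World frame = base frame: x ahead of the robot, y to its left, z up, the work surface at z = 0. Lengths are in mm, angles in degrees, forces in N, time in s.
With the tool pointing down it reaches from about 325 to 925 mm from the base axis. Payload 3.1 kg.
Tool frame: the origin (TCP) lies at the very end of the fingers, on their centre line; the grasp point (between the pads) lies grasp_offset behind it (grasp_offset is the distance from the TCP to the grasp point, in mm); z points along the fingers, x is the direction in which the jaws open and shut, and the axes are right-handed (so a half turn about z gives the same grasp; the last joint's range is limited). The gripper opens to 85 mm and grips with 20 to 120 N. Pads are 22 mm wide; open, the fingers measure 114 mm over their backs; the gripper's body (76 mm by 85 mm) begins 54 mm behind the grasp point. The pads swing forward as they close: fully open they stand 13 mm farther back than shut.
Start: joints at [-76.444, 12.427, 92.441, -0, 75.132, -6.429], TCP at [213.628, -587.369, 231.3] pointing down, gripper open.
Joint ranges: [-157.48, 157.48], [-44.54, 120.13], [17.64, 146.25], [-64.5, 244.5], [7.68, 150.69], [-147.95, 147.95]. Speed limits (degrees/s): [159.86, 159.86, 180, 180, 180, 180].

### API

Orientations are given as [roll, pitch, yaw] about the fixed x, y, z axes, in that order (R = Rz(yaw) Ry(pitch) Rx(roll)).
In Python, from station import * gives the robot as it stands. Calls block until the motion is done:
- goto(position, orientation): joint-space move of the TCP to a pose.
- move_l(position, attitude=None, speed=150): straight line of the TCP; attitude=None keeps the orientation; speed is the mean speed in mm/s.
- move_j(angles): joint-space move.
- grip(opening, squeeze=None): finger opening in mm; squeeze is the grip in N (None keeps the last); returns when the fingers have stopped.
- wait(seconds).
- solve_ik(position, orientation): joint angles nearest the present ones, or None.
- get_obs(): the state.
- get_image(name): name is "scene" or "top" or "wrist"; returns the picture (480x640x3 uint8, red, green, blue); there is no depth.
- get_calibration(name): a dict with "fx", "fy", "cx", "cy" (pixels), "R" (3x3) and "t" (3): a world point X has camera coordinates R X + t; the wrist camera has in their place "mount" (4x4, takes a point from camera to tool coordinates, whose origin is the TCP and whose axes are the tool frame's). Camera axes: x right, y down, z forward; pixel columns grow to the right and rows downward; lengths in mm; the calibration is good to about 2 mm. A picture is of the moment at which its call begins: read the wrist's pose just before it. get_calibration takes no time and is no camera call.
A pose or a line that the arm cannot do raises Unreachable and nothing moves.
- sign_off(): hands the job in, once; it reports no verdict.
Trained networks look in the newest picture that a camera, given by its name, has taken for a name from the list of things; names that differ only in an ending like _2 or _b are one class to them, and where a whole thing is asked for, a point or a joint stands for the part that bears it (a point fixed in the world has none). Each returns a list of dicts, best first, with "score" (0 to 1); they miss things now and then, are a little off and sometimes report something else, mostly with a low value. They report only what shows in the picture. A call takes as long as a camera call.
- spot_in(name, camera): "extent" ([centre column, centre row, width, height] in pixels, round what is visible of it).
- regions_of(name, camera): "region" (480x640 bool, what is visible of it) and "extent" ([centre column, centre row, width, height] in pixels, round what is visible of it).
The state is a dict: "t": time; "joint_pos": joint angles; "qvel": joint speeds; "effort": joint torques, N m; "tcp_pos": TCP position; "ee_rot": TCP orientation; "wrist_force": force on the tool from outside, world axes, zero at the start; "moment": the same for the moment, N m; "grip_width": finger opening in mm.
Only numpy, scipy, OpenCV 4.12 (cv2) and the standard library are available. Lean on these libraries where they do the work, as an engineer would, in place of code of your own. Each camera call takes 0.05 s, during which the arm holds its last target.

## Working session

There is one attempt and no reset: what is moved stays moved. The work goes in short steps, each a Python script; the robot and the scene stay as the last script left them, time stands still between calls to the robot, and variables do not carry over. Pictures are saved under pics/ and viewed, and the job is handed in when it is done.

```bash
ls; mkdir -p pics
python3 - <<'E'
from station import *
import cv2
for n in ("scene","top","wrist"):
    im=get_image(n); cv2.imwrite(f"pics/a_{n}.png",im[:,:,::-1])
    for o in (["carrier_disc","stud_a","boss_top","nest","notch","pin","vial","weight","kapton_roll"] if n=="top" else []):
        try: print(n,o,[(round(d["score"],2),[round(float(v)) for v in d["extent"]]) for d in spot_in(o,n)[:3]])
        except Exception as e: print(o,e)
o=get_obs();print(o)
for n in ("scene","top","wrist"): print(n,get_calibration(n))
E
```

```text
pics
top carrier_disc [(0.86, [352, 271, 54, 52])]
top stud_a [(0.62, [350, 270, 55, 55])]
top boss_top [(0.62, [354, 269, 55, 51])]
top nest [(0.87, [350, 272, 65, 71]), (0.47, [221, 206, 32, 34])]
top notch [(0.83, [355, 269, 57, 55])]
top pin [(0.25, [284, 200, 10, 12])]
top vial [(0.64, [437, 298, 8, 12]), (0.34, [355, 268, 56, 54])]
top weight []
top kapton_roll [(0.88, [223, 207, 33, 35]), (0.6, [353, 268, 58, 55])]
{'t': 0.6, 'joint_pos': array([-7.64417115e+01,  1.24244146e+01,  9.24368949e+01,  3.87106891e-04,
        7.51279424e+01, -6.42679216e+00]), 'qvel': array([-0.0661079 , -0.02732073, -0.0201458 ,  0.06197974, -0.03945526,
       -0.04759528]), 'effort': array([ 7.37822702e-04, -3.96581340e+01, -3.04029036e+01, -1.04704418e-04,
        1.19032771e-03,  3.39851155e-06]), 'tcp_pos': array([ 213.66784544, -587.41938073,  231.37080094]), 'ee_rot': array([ 1.79999169e+02, -1.07223656e-02, -7.00150185e+01]), 'wrist_force': array([-0.51953418, -0.28584633, -0.53138463]), 'moment': array([-0.01559521,  0.02324174, -0.03666104]), 'grip_width': 85.10400039545989}
scene {'fx': 
[... 376 characters left out ...]
8433, 'cy': 235.49493579986844, 'R': array([[ 0.00574081, -0.99997915, -0.00295601],
       [-0.97592653, -0.00495817, -0.21804317],
       [ 0.21802397,  0.00413659, -0.97593465]]), 't': array([-158.01664372,  578.3296083 , 1257.32502974])}
wrist {'fx': 363.9153572089648, 'fy': 363.9153572089648, 'cx': 323.7199476068622, 'cy': 238.95233412706168, 'mount': array([[ 9.99999596e-01, -7.74085306e-04, -4.56289037e-04,
        -1.92156331e-01],
       [ 8.77137796e-04,  9.51154665e-01,  3.08713515e-01,
        -7.92832887e+01],
       [ 1.95030850e-04, -3.08713790e-01,  9.51154960e-01,
        -1.42676049e+02],
       [ 0.00000000e+00,  0.00000000e+00,  0.00000000e+00,
         1.00000000e+00]])}
```

View pics/a_scene.png

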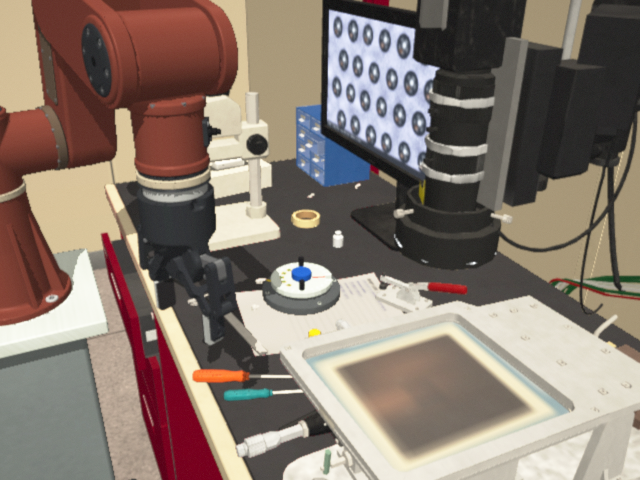

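View pics/a_top.png

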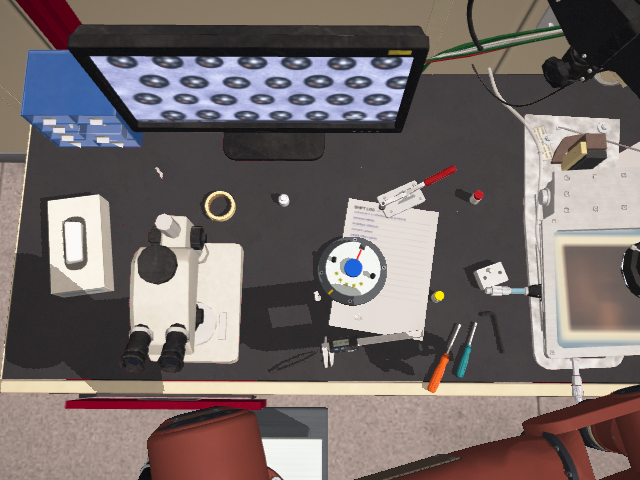

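```bash
python3 - <<'E'
import cv2
im=cv2.imread("pics/a_top.png")
cv2.imwrite("pics/a_topz.png",cv2.resize(im[225:320,290:450],None,fx=5,fy=5,interpolation=cv2.INTER_CUBIC))
E
cat > h.py <<'E'
import numpy as np
from station import *
def px2w(cam,u,v,z):
    c=get_calibration(cam);d=np.array([(u-c["cx"])/c["fx"],(v-c["cy"])/c["fy"],1.])
    R=np.array(c["R"]);t=np.array(c["t"]);C=-R.T@t;d=R.T@d
    return C+d*(z-C[2])/d[2]
def w2px(cam,X):
    c=get_calibration(cam);p=np.array(c["R"])@np.asarray(X,float)+c["t"];return c["fx"]*p[0]/p[2]+c["cx"],c["fy"]*p[1]/p[2]+c["cy"]
E
python3 -c "
from h import *
print(px2w('top',352,271,33))
print(px2w('top',437,298,23),px2w('top',223,207,10))"
```

```text
[ 506.05922416 -224.93275693   33.        ]
[ 448.55201202 -412.17851241   23.        ] [657.19087154  69.88233532  10.        ]
```

View pics/a_topz.png

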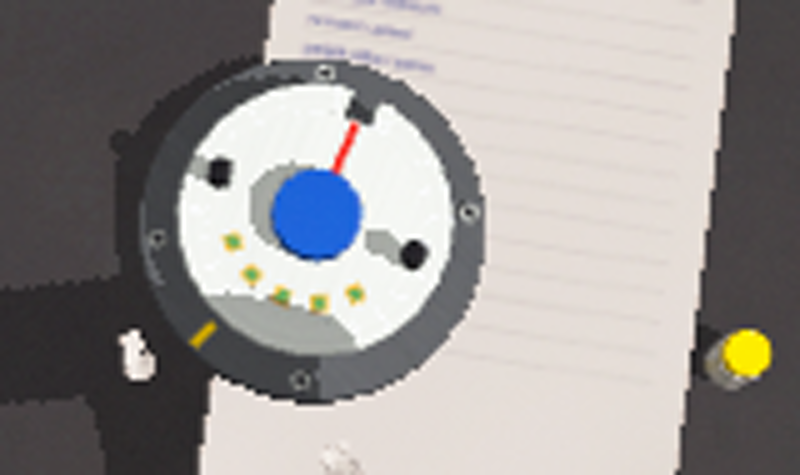

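The top view shows the disc at about (353,269). The notch is at about (361.6,247.4), the yellow pin line at about (330.4,291.8), and the studs at about (334,259) and (372.5,276). The vial is at about (438,297).

Run:
```python
from h import *
import cv2
z=lambda u,v:(u/5+290-0.4,v/5+225-0.4)
P=lambda u,v,h:px2w('top',*z(u,v),h)
sa=P(218,170,58);sb=P(413,253,58);b=P(317,213,52);n=P(358,112,38);y=P(202,334,16)
print(sa,sb,b,n,y)
c=(sa+sb)/2; print('c',c, np.linalg.norm(sa-sb)/2, np.linalg.norm((n-c)[:2]),np.linalg.norm((y-c)[:2]))
an=lambda p:np.degrees(np.arctan2(*(p-c)[1::-1]))
print(an(n),an(y),an(sa),an(sb))
for yaw in (-70,-25,20,65,-115,110): print(yaw, solve_ik([506,-225,190],[180,0,yaw]))
```

```text
[ 529.05931878 -182.96895659   58.        ] [ 493.03417244 -267.32309899   58.        ] [ 511.35041224 -226.22843427   52.        ] [ 559.20064341 -245.39739888   38.        ] [ 462.7744058  -176.68442364   16.        ]
c [ 511.04674561 -225.14602779   58.        ] 45.862382487281664 52.23902663676351 68.40135866520046
-22.809439973787633 134.88789835751743 66.87411264591091 -113.12588735408909
-70 [-3.12349701e+01  6.05788641e+00  1.04332311e+02 -2.54444375e-14
  6.96098025e+01  3.87650299e+01]
-25 [-3.12349701e+01  6.05788641e+00  1.04332311e+02 -2.54444375e-14
  6.96098025e+01 -6.23497012e+00]
20 [-3.12349701e+01  6.05788641e+00  1.04332311e+02 -2.54444375e-14
  6.96098025e+01 -5.12349701e+01]
65 [-3.12349701e+01  6.05788641e+00  1.04332311e+02 -2.54444375e-14
  6.96098025e+01 -9.62349701e+01]
-115 [-3.12349701e+01  6.05788641e+00  1.04332311e+02 -2.54444375e-14
  6.96098025e+01  8.37650299e+01]
110 [ -31.23497012    6.05788641  104.33231113    0.           69.60980246
 -141.23497012]
```

Run:
```python
from h import *
import cv2
goto([511,-225,200],[180,0,-25]); grip(0,40)
o=get_obs(); im=get_image("wrist"); cv2.imwrite("pics/b_wrist.png",im[:,:,::-1])
im=get_image("scene"); cv2.imwrite("pics/b_scene.png",im[:,:,::-1])
print(o)
```

```text
{'t': 3.0833, 'joint_pos': array([-3.09613921e+01,  6.01940494e+00,  1.03233587e+02, -1.49957723e-03,
        7.07442560e+01, -5.96713968e+00]), 'qvel': array([ 0.08069255, -0.01427659,  0.06912301,  0.01611432,  0.01141243,
        0.08195892]), 'effort': array([-1.92886539e-02, -3.39476252e+01, -2.94343472e+01, -1.23710299e-03,
        5.50630084e-04,  4.80378574e-06]), 'tcp_pos': array([ 511.01863937, -224.95997234,  200.03210958]), 'ee_rot': array([ 1.79998306e+02, -2.58991938e-03, -2.49937578e+01]), 'wrist_force': array([-0.43957096, -0.74165537,  0.48593207]), 'moment': array([0.00753688, 0.03060506, 0.00093778]), 'grip_width': 0.5109136720480018}
```

View pics/b_wrist.png

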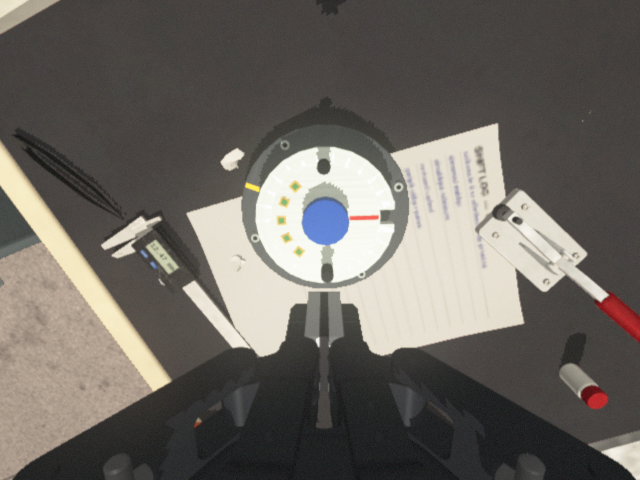

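View pics/b_scene.png

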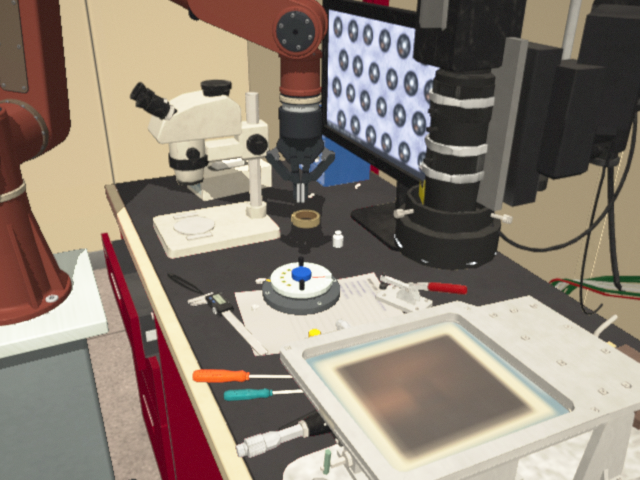

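The wrist view shows the boss at about (326,221), the notch at (387,216), the yellow line at (251,187), and the studs at (324,166) and (327,272). The closed fingertip is about 17 mm wide.

```bash
cat >> h.py <<'E'
from scipy.spatial.transform import Rotation as Ro
import cv2
def wpx(u,v,z,o):
    c=get_calibration("wrist");M=np.array(c["mount"])
    R=Ro.from_euler('xyz',o["ee_rot"],degrees=True).as_matrix()
    d=R@M[:3,:3]@np.array([(u-c["cx"])/c["fx"],(v-c["cy"])/c["fy"],1.]);C=R@M[:3,3]+o["tcp_pos"]
    return (C+d*(z-C[2])/d[2])
def blobs(im,mask,amin=30):
    n,l,s,c=cv2.connectedComponentsWithStats(mask.astype(np.uint8))
    return sorted([(int(s[i,4]),c[i].round(1).tolist()) for i in range(1,n) if s[i,4]>=amin],reverse=True)
def analyse(im,o,dz=0):
    """boss, red line, yellow line from wrist picture"""
    h=cv2.cvtColor(im,cv2.COLOR_RGB2HSV);H,S,V=[h[...,i].astype(int) for i in range(3)]
    b=blobs(im,(H>100)&(H<130)&(S>120)&(V>80))
    r=blobs(im,((H<6)|(H>174))&(S>130)&(V>120),15)
    y=blobs(im,(H>20)&(H<30)&(S>170)&(V>120),15)
    return b,r,y
E
python3 - <<'E'
from h import *
im=cv2.imread("pics/b_wrist.png")[:,:,::-1]
o=dict(ee_rot=[180,0,-25],tcp_pos=np.array([511.02,-224.96,200.03]))
b,r,y=analyse(im,o);print(b[:3],r[:4],y[:6])
B=wpx(*b[0][1],52,o)
print(B)
an=lambda p,c:(np.degrees(np.arctan2(*(p-c)[1::-1])),np.linalg.norm((p-c)[:2]))
for name,u,v,z in(("red",*min(r,key=lambda t:abs(t[1][0]-363))[1],38),("notch",387,216,38),("yel",*min(y,key=lambda t:abs(t[1][0]-251))[1],16),("sa",324,163,58),("sb",327,273,58)):
    p=wpx(u,v,z,o);print(name,p,an(p,B))
E
```

```text
[(1565, [325.1, 221.7])] [(857, [621.5, 315.4]), (271, [597.2, 400.2]), (87, [363.5, 217.3])] []
[ 511.93847887 -225.30055945   52.        ]Traceback (most recent call last):
  File "<stdin>", line 8, in <module>
ValueError: min() iterable argument is empty
```

```bash
sed -i 's/(H>20)&(H<30)&(S>170)&(V>120),15/(H>18)\&(H<34)\&(S>150)\&(V>100),12/' h.py
python3 - <<'E'
from h import *
im=cv2.imread("pics/b_wrist.png")[:,:,::-1]
print(cv2.cvtColor(im,cv2.COLOR_RGB2HSV)[185:190,246:258].tolist()[2])
o=dict(ee_rot=[180,0,-25],tcp_pos=np.array([511.02,-224.96,200.03]))
b,r,y=analyse(im,o);print(y[:6])
B=wpx(*b[0][1],52,o)
an=lambda p,c:(np.degrees(np.arctan2(*(p-c)[1::-1])),np.linalg.norm((p-c)[:2]))
for name,u,v,z in(("red",*min(r,key=lambda t:abs(t[1][0]-363))[1],38),("notch",387,216,38),("yel",*(min(y,key=lambda t:abs(t[1][0]-251))[1] if y else (251.5,187)),16),("sa",324,163,58),("sb",327,273,58)):
    p=wpx(u,v,z,o);print(name,p,an(p,B))
E
```

```text
[[24, 144, 225], [25, 151, 239], [26, 159, 248], [27, 165, 253], [28, 165, 253], [28, 166, 254], [28, 168, 254], [28, 169, 254], [28, 166, 254], [28, 163, 254], [28, 164, 253], [27, 162, 252]]
[(56, [252.2, 186.7])]
red [ 542.07005213 -239.25124851   38.        ] (np.float64(-24.84377745863052), np.float64(33.20441886620577))
notch [ 560.88715322 -246.76708794   38.        ] (np.float64(-23.679939441235366), np.float64(53.44889677395379))
yel [ 462.13561723 -176.79383075   16.        ] (np.float64(135.7553550419008), np.float64(69.5214194014364))
sa [ 531.61726543 -181.01511933   58.        ] (np.float64(66.04143428668372), np.float64(48.46085891693105))
sb [ 495.04505884 -265.32632136   58.        ] (np.float64(-112.8828413789625), np.float64(43.44478400379357))
```

```bash
cat >> h.py <<'E'
C=np.array([511.5,-225.2])
def pp(th,r=46,z=44): a=np.radians(th);return [C[0]+r*np.cos(a),C[1]+r*np.sin(a),z]
def arc(t0,t1,step,speed=60,psi=lambda t:t+90,flim=25):
    n=max(1,int(np.ceil(abs(t1-t0)/step)))
    for t in np.linspace(t0,t1,n+1)[1:]:
        move_l(pp(t),[180,0,psi(t)],speed)
        o=get_obs();f=o["wrist_force"];print(round(t,1),round(o["t"],2),np.round(f,1))
        if np.linalg.norm(f)>flim: print("FORCE");return t
    return t1
E
python3 - <<'E'
from h import *
print([solve_ik(pp(t),[180,0,t+90]) is not None for t in (-152,-60,16)])
goto(pp(-152,z=90),[180,0,-62]); move_l(pp(-152),None,100)
print(get_obs()["wrist_force"],get_obs()["t"])
arc(-152,-120,8)
im=get_image("top"); cv2.imwrite("pics/c_top.png",cv2.resize(im[225:320,290:450],None,fx=5,fy=5)[:,:,::-1])
print(get_obs()["tcp_pos"])
E
```

```text
[True, True, True]
[-0.12562312 -0.08198104 -0.03667149] 4.4
-144.0 4.69 [ 0.8  0.2 -0.1]
-136.0 4.98 [-0.5  0.2 -0.6]
-128.0 5.28 [0.1 0.1 0.3]
-120.0 5.57 [ 0.7 -0.  -0.6]
[ 488.35185877 -264.86622134   43.97280664]
```

View pics/c_top.png

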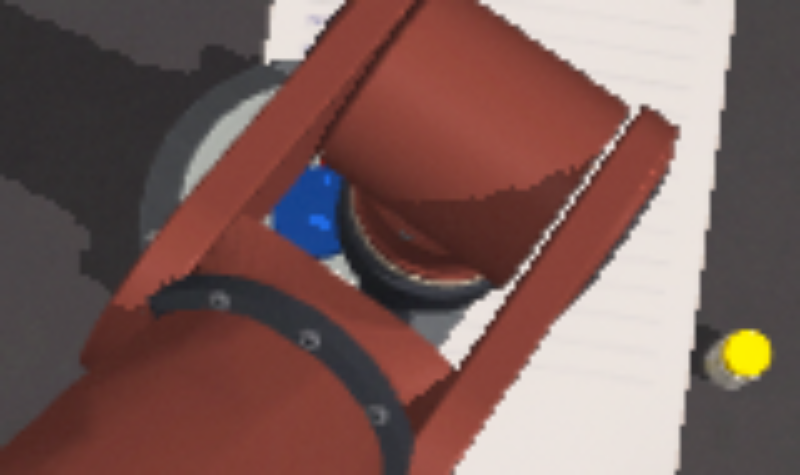

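The arm hides the disc in the top view. I'll continue a little and check with the wrist and scene cameras.

Run:
```python
from h import *
arc(-120,-80,8)
for n in("wrist","scene"):
    im=get_image(n); cv2.imwrite(f"pics/d_{n}.png",im[:,:,::-1])
```

```text
-112.0 5.91 [-0.2 -0.6 -0.1]
-104.0 6.2 [0.1 0.2 0.3]
-96.0 6.49 [0.  0.2 0. ]
-88.0 6.78 [ 0.  -0.9 -0.1]
-80.0 7.08 [-0.  -0.7 -0.3]
```

View pics/d_wrist.png

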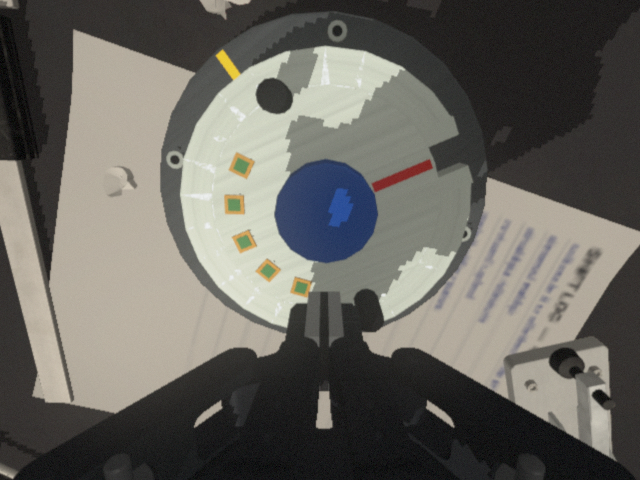

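The push is working. The stud at (369,310) rides against the fingertip's right side and the notch has turned with it. I'll continue the arc, stopping short of the target.

Run:
```python
from h import *
arc(-80,14,8)
o=get_obs();im=get_image("wrist"); cv2.imwrite(f"pics/e_wrist.png",im[:,:,::-1])
print(o["tcp_pos"],o["ee_rot"],o["joint_pos"][5])
```

```text
-72.2 7.46 [ 0.1  0.3 -0. ]
-64.3 7.74 [0.4 0.3 0.2]
-56.5 8.03 [ 0.3 -0.1 -0.4]
-48.7 8.31 [ 0.2 -0.1 -0.1]
-40.8 8.59 [ 0.1 -0.4 -0. ]
-33.0 8.88 [-0.3 -0.5 -0.6]
-25.2 9.16 [ 0.1  0.5 -0.5]
-17.3 9.44 [-0.9 -0.   0.6]
-9.5 9.72 [-0.2 -0.4 -0.4]
-1.7 10.01 [ 0.6 -0.1 -0.5]
6.2 10.29 [0.1 0.4 0.1]
14.0 10.57 [-0.6  0.3 -0.1]
[ 556.18350767 -214.21532093   44.03470253] [1.79993736e+02 1.79509765e-04 1.03706564e+02] -131.52053625661406
```

View pics/e_wrist.png

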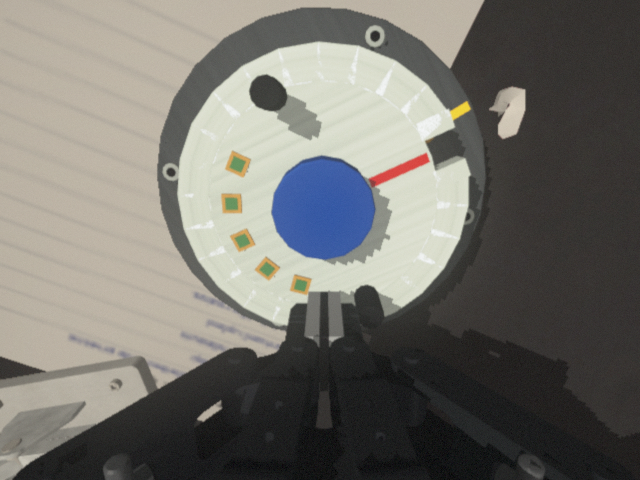

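```bash
cat >> h.py <<'E'
def dirs(im,o,zd=38,zb=52):
    h=cv2.cvtColor(im,cv2.COLOR_RGB2HSV);H,S,V=[h[...,i].astype(int) for i in range(3)]
    def comp(m,near):
        n,l,s,c=cv2.connectedComponentsWithStats(m.astype(np.uint8))
        i=max((i for i in range(1,n) if near(c[i])),key=lambda i:s[i,4]); v,u=np.nonzero(l==i); return u,v
    u,v=comp((H>100)&(H<130)&(S>120)&(V>50),lambda c:True); 
    (bu,bv),_,_=cv2.fitEllipse(cv2.convexHull(np.stack([u,v],1).astype(np.int32)));B=wpx(bu,bv,zb,o)[:2]
    def near(z,r0,r1): return lambda c:r0<np.linalg.norm(wpx(c[0],c[1],z,o)[:2]-B)<r1
    ur,vr=comp(((H<8)|(H>172))&(S>110)&(V>80),near(zd,22,45))
    uy,vy=comp((H>18)&(H<34)&(S>140)&(V>80),near(16,58,80))
    R=np.array([wpx(a,b,zd,o)[:2] for a,b in zip(ur,vr)]);Y=np.array([wpx(a,b,16,o)[:2] for a,b in zip(uy,vy)])
    def line(P):
        m=P.mean(0);w=np.linalg.svd(P-m)[2][0];w=w*np.sign(w@(m-B));return np.degrees(np.arctan2(w[1],w[0]))
    cen=lambda P:(np.degrees(np.arctan2(*(P.mean(0)-B)[::-1])),np.linalg.norm(P.mean(0)-B))
    print("boss",B.round(1),"red slope",line(R),"centroid",cen(R),"yel slope",line(Y),"centroid",cen(Y),len(R),len(Y))
E
python3 - <<'E'
from h import *
im=cv2.imread("pics/e_wrist.png")[:,:,::-1]
dirs(im,dict(ee_rot=[180,0,103.707],tcp_pos=np.array([556.18,-214.22,44.03])))
im=cv2.imread("pics/b_wrist.png")[:,:,::-1]
dirs(im,dict(ee_rot=[180,0,-25],tcp_pos=np.array([511.02,-224.96,200.03])))
E
```

```text
boss [ 510.1 -225.5] red slope 128.23468823391897 centroid (np.float64(126.06322673321114), np.float64(33.307440569063786)) yel slope 135.94165021903865 centroid (np.float64(134.45757050594466), np.float64(70.53921195305249)) 585 188
boss [ 512.1 -225.8] red slope -22.9267600229455 centroid (np.float64(-24.92347632671636), np.float64(32.8418092651069)) yel slope 135.36444275834026 centroid (np.float64(135.82426591973996), np.float64(69.55231258151201)) 99 66
```

About 8° remains; the slope estimate and the centroid estimate agree. I'll push 8° more, back off, and look from above.

Run:
```python
from h import *
arc(14,22,4,speed=30)
o=get_obs();im=get_image("wrist");cv2.imwrite("pics/f1_wrist.png",im[:,:,::-1]);dirs(im,o)
arc(22,12,10)
move_l(pp(12,z=90),None,150)
goto([*C,150],[180,0,45])
wait(0.2)
o=get_obs();im=get_image("wrist");cv2.imwrite("pics/f_wrist.png",im[:,:,::-1]);print(o["t"],o["tcp_pos"]);dirs(im,o)
```

```text
18.0 10.88 [-0.3 -0.2 -0.8]
22.0 11.14 [0.6 0.2 0.5]
boss [ 509.7 -225.8] red slope 135.63719550266384 centroid (np.float64(133.4111290705399), np.float64(33.15680533371444)) yel slope 135.408495121028 centroid (np.float64(134.06582203600425), np.float64(68.13972251248443)) 591 281
12.0 11.52 [ 0.  -0.3  0.4]
13.075 [ 511.2657452  -224.9014737   149.19621537]
boss [ 510.1 -224.6] red slope 135.1981146956085 centroid (np.float64(135.84586650355325), np.float64(32.35785490204298)) yel slope 134.91103677910982 centroid (np.float64(135.1876554033529), np.float64(67.57985236997969)) 172 106
```

View pics/f_wrist.png

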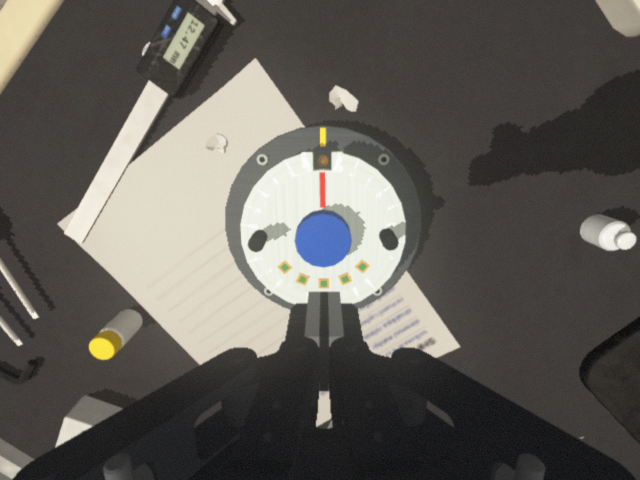

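The notch is over the pin: brass is visible in the notch at (323,160), in line with the yellow line at (323,136), to within about 1°. Now I'll press the boss.

Run:
```python
from h import *
x,y=511,-225.2
move_l([x,y,58],None,120)
for z in np.arange(53,39.4,-1):
    move_l([x,y,z],None,20); o=get_obs(); f=o["wrist_force"]; print(round(float(z),1),round(o["tcp_pos"][2],2),np.round(f,1),round(o["t"],2))
    if f[2]>30 : break
```

```text
53.0 53.1 [ 0.1 -0.2  0. ] 14.44
52.0 52.1 [ 0.5 -0.4  0.2] 14.69
51.0 51.54 [-2.6  0.1  5.5] 14.94
50.0 50.57 [-0.8  0.6  5. ] 15.19
49.0 49.58 [-1.3  2.   5.5] 15.44
48.0 48.67 [-1.3  1.1  5.6] 15.69
47.0 47.95 [-2.4  1.4  7.1] 15.94
46.0 47.23 [-1.6  0.2  7.8] 16.19
45.0 46.48 [-1.5  1.2  7.2] 16.44
44.0 45.07 [ 0.6 -0.9  4.5] 16.69
43.0 44.16 [-0.6 -1.1  5.9] 16.94
42.0 43.98 [-0.9 -0.7  9.8] 17.19
41.0 43.95 [-3.5  0.8 15.8] 17.44
40.0 43.9 [-5.4  1.6 21.3] 17.69
```

It bottomed at 43.9 mm with the force rising, which matches the 44 mm home height. I'll retreat and check.

Run:
```python
from h import *
x,y=511,-225.2
move_l([x,y,60],None,60); move_l([x,y,150],None,150); wait(0.2)
o=get_obs();im=get_image("wrist");cv2.imwrite("pics/g_wrist.png",im[:,:,::-1]);dirs(im,o,30,44);print(o["wrist_force"],o["t"])
goto([430,-420,230],[180,0,-25]);wait(.3)
for n in("top","scene"):
    im=get_image(n);s=im[225:320,270:450] if n=="top" else im[200:350,220:420]
    cv2.imwrite(f"pics/g_{n}.png",cv2.resize(s,None,fx=4,fy=4,interpolation=cv2.INTER_CUBIC)[:,:,::-1])
print(get_obs()["t"])
```

```text
boss [ 511.6 -225.8] red slope 135.17026377125495 centroid (np.float64(136.18066995835198), np.float64(32.773449320303875)) yel slope 135.39697180345632 centroid (np.float64(135.2732602590002), np.float64(69.16344424759598)) 163 111
[-0.07638363  0.06119012 -0.65921688] 19.125
20.475
```

View pics/g_wrist.png

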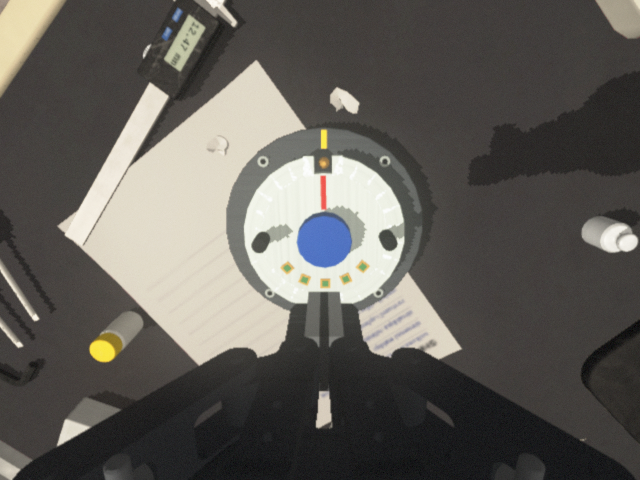

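View pics/g_scene.png

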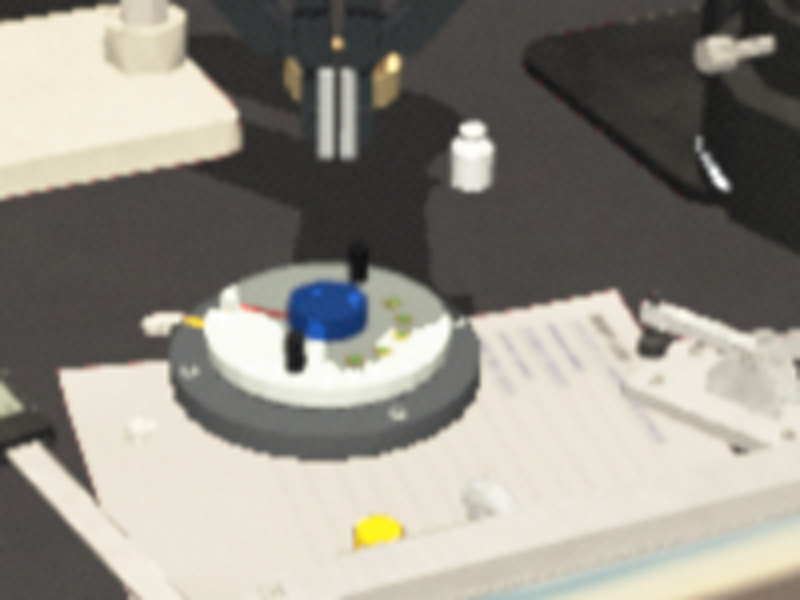

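View pics/g_top.png

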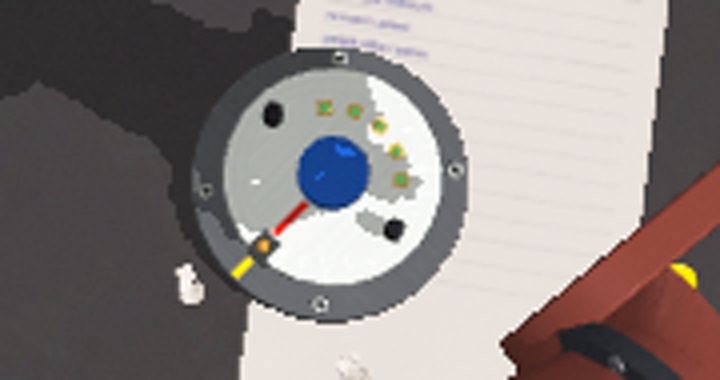

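```bash
python3 -c "
from station import *
o=get_obs();print(o['t'],o['wrist_force']);print(sign_off())"
```

```text
20.475 [-0.70323563  0.39982828  0.89984546]
the job is handed in; nothing more can be done
None
```

The carrier is turned into register and pressed home on the nest, and I handed the job in at 20.5 s of the 48 s allowed. I pushed stud_b sideways with the closed fingertips to turn it about 158° anticlockwise. Then I pressed the blue boss down and drew the hand clear; nothing was gripped or lifted.

**Register:** before pressing, the red and yellow lines agreed to within about 1° (135.2° against 134.9° by slope), and the brass pin showed in the notch. After pressing they still agree (135.2° against 135.4° by slope).

**Seating:** the fingertip followed the boss from 52 mm down to a hard stop at 43.9 mm, against the 44 mm home height. The force was 5–8 N on the way down and rose to 21 N at the stop.

**Final look:** the scene and top pictures show the carrier looking level with the pin in the notch, and the vial and weight standing. I did not specifically re-check the tape roll after the job, but the arm never worked near it.

**Disagreement:** the angles measured from the line centroids differed from the slope angles by up to about 2°, because the boss position from the wrist camera varied by about 2 mm. I relied mainly on the slopes and on seeing the pin in the notch.

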